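# Centre the boxed toy on its display stand

### The job

A small carton stands off-centre on the little round wooden display stand, close to its edge. Nudge it with light taps of the fingertips against its sides, low down, until it stands upright in the middle of the stand's top; do not grip, lift or tip it. Leave the stand and everything else where they are, and take the hand away at the end.

Things in the scene. Friction and masses are not known exactly. Their poses are not given: they have to be found in the camera images.
- carton: the thin upright carton that stands on the round wooden stand: 26 mm (its x) by 46 mm (its y) by 62 mm tall, 28 to 49 g; origin at the centre of its underside, z up, sides flat and upright. Friction on the stand is about 0.6: pushed within about 12 mm of its foot it slides, pushed higher up its thin way it tips over.
- stand: loose turned wooden display stand, round, 45 mm tall, 0.7 kg: base 90 mm across, narrower waist, flat top 80 mm across; origin at the centre of its underside on the table, z up; its yaw means nothing and cannot be seen
- stand_top (a point): centre of the stand's flat top, 45 mm above the table; the middle of the carton's underside belongs here
- die: bystander: moulded die with 23 mm sides on the table near the stand; origin at the centre of its underside
- badge_tin: bystander: flat round tin, 38 mm across and 12 mm tall, on the table near the stand; origin at the centre of its underside
- pouch: bystander: flat oval coin pouch, 42 x 60 mm and 13 mm thick, on the table near the stand; origin at the centre of its underside
- spare_carton: bystander: another carton of the same size, 26 x 46 x 62 mm, standing on the table well to the right of the stand; origin at the centre of its underside
- stapler: bystander: stapler, 32 x 135 x 50 mm, on the table to the right of the stand; origin at the centre of its underside
- tape_ring: bystander: roll of masking tape lying flat, 94 mm across and 19 mm tall, on the table to the right of the stand; origin at the centre of its underside
Mind the look-alikes: they are no part of the job. Several things have the shape of the stand; the one meant has the colours described above. What is shaped like the carton but red is not meant.

How it is judged:
At the end, for the whole second after the job is handed in: the middle of the carton's foot is within 6 mm of the middle of the stand's top; the carton stands upright and still on the stand (tilt under 0.06 rad), the stand within 12 mm of where it was (horizontal distance between carton and stand_top below 0.006 m and z of carton in the frame of stand between 0.042 and 0.048 m and angle between carton's own z axis and vertical below 0.06 rad and linear speed of carton below 0.01 m/s and distance of stand from where it was at the start of the episode below 0.012 m); the robot touches nothing.
It fails at once if the carton tipped by more than 0.3 rad or fell off the stand (angle between carton's own z axis and vertical above 0.3 rad or z of carton in the frame of stand below 0.035 m).
It fails at once if the carton was lifted more than 12 mm off the stand (z of carton in the frame of stand above 0.057 m).
It fails at once if the carton was gripped or hit hard (more than 5 N from the fingers) (contact force between the fingers and carton above 5 N).
It fails at once if the stand was pushed more than 12 mm (distance of stand from where it was at the start of the episode above 0.012 m).
It fails at once if another thing on the table was moved by more than 15 mm (distance of any of die, badge_tin, pouch, spare_carton, stapler, tape_ring from where it was at the start of the episode above 0.015 m).
It also fails if it takes over 67 s, if anything falls off the work surface, if the arm or the gripper's body presses on something with over 40 N, if the wrist force passes 120 N, or if a joint passes its speed limit or range.

### The arm

A 6-joint arm with a two-finger parallel gripper is mounted at the origin on a cart in front of the work surface, level with it; the furniture and walls round the work are solid. World frame = base frame: x ahead of the robot, y to its left, z up, the work surface at z = 0. Lengths are in m, angles in rad, forces in N, time in s.
With the tool pointing down it reaches from about 0.325 to 0.9 m from the base axis. Payload 6.1 kg.
Tool frame: the origin (TCP) lies at the very end of the fingers, on their centre line; the grasp point (between the pads) lies 19 mm behind it; z points along the fingers, y is the direction in which the jaws open and shut (so a half turn about z gives the same grasp; the last joint's range is limited). The gripper opens to 87 mm and grips with 3 to 60 N. Pads are 19 mm wide; open, the fingers measure 117 mm over their backs; the gripper's body (75 mm by 190 mm) begins 51 mm behind the grasp point.
Start: joints at [-1.375, 0.22, 1.526, -0, 1.395, -0.126], TCP at [0.198, -0.593, 0.223] pointing down, gripper open.
Joint ranges: [-2.98, 2.98], [-0.91, 2.08], [0.09, 2.57], [-1.24, 4.39], [0.2, 2.65], [-2.68, 2.68]. Speed limits (rad/s): [2.57, 2.57, 3.01, 3.14, 3.14, 3.14].

### API

Orientations are given as a unit quaternion [x, y, z, w].
In Python, from cell import manip, optics gives the robot as it stands.
- The arm moves only by the tool jog_arm, never from a script. Its argument "targets" is a list of rows, each an object of numbers: "x", "y", "z": the shift along the tool's x, y, z in mm; "turn": the turn about the tool's z in rad. In form: [{"x": .., "y": .., "z": .., "turn": ..}, ...]. A call has 1 to 10 rows; each row shifts and turns the pose as measured when the row begins, along the tool's axes as they then stand; what a row does not reach is not made up. A row lasts 1/12 s, in which the tool goes at most 41.7 mm and 7.16 degrees, less where a joint would pass 70% of its speed; a pose out of reach is approached as far as the arm can. A call with a gripper value outside its range is refused whole. "gripper" is the gripper's target within -1 to 1 (fully open at 1, half-way at 0, shut at -1), set as the call begins (left out, the last holds). The fingers move at their own pace and stop on an object; "newtons" is the grip in N (left out, the last holds). Time passes only in rows, so rows that do not move let the fingers close. It gives the time, the measured TCP pose, the force and the opening at its end, in the units of the state.
- manip.state(): the state, without advancing time (a new reading comes with each control period).
- optics.read_camera(name): name is "scene" or "top"; returns the picture (420x560x3 uint8, red, green, blue); there is no depth.
- optics.calibration(name): a dict with "intrinsics" (3x3 intrinsics, pixels), "D" ([k1, k2, p1, p2, k3] as OpenCV has them; the pictures are not rectified), "eye" and "attitude" of the camera in the world. Camera axes: x right, y down, z forward; pixel columns grow to the right and rows downward; lengths in m; the calibration is good to about 2 mm. A picture is of the moment at which its call begins. calibration takes no time and is no camera call.
- manip.job_done(): hands the job in, once; it reports no verdict.
The state is a dict: "clock": time; "joint_positions": joint angles; "joint_vel": joint speeds; "effort": joint torques, N m; "position": TCP position; "tool_rot": TCP orientation; "wrist_force": force on the tool from outside, world axes, zero at the start; "wrist_torque": the same for the moment, N m; "finger_gap": finger opening in m.
Only numpy, scipy, OpenCV 4.12 (cv2) and the standard library are available. Lean on these libraries where they do the work, as an engineer would, in place of code of your own. Each camera call takes 0.05 s, during which the arm holds its last target. There are 200 camera calls.

## Working session

There is one attempt and no reset: what is moved stays moved. The work goes in short steps, Python scripts to look and compute and a tool call to move; the robot and the scene stay as the last step left them, time stands still between calls to the robot, and variables do not carry over. Pictures are saved under pics/ and viewed, about 8 in all and at most 12, crops included, and the job is handed in when it is done.

Besides the shell and the picture viewer there is one more tool, called by a JSON object that holds its "op" and its "data", one argument or row to a line. jog_arm: Moves the arm, as the interface text tells. Its arguments: {"type":"object","properties":{"targets":{"type":"array","items":{"type":"object","properties":{"x":{"type":"number"},"y":{"type":"number"},"z":{"type":"number"},"turn":{"type":"number"}}}},"gripper":{"type":"number"},"newtons":{"type":"number"}},"required":["targets"]}

```bash
mkdir -p pics; python3 - <<'E'
from cell import manip, optics
import cv2, numpy as np
np.set_printoptions(precision=4,suppress=True)
for n in("scene","top"):
    im=optics.read_camera(n); cv2.imwrite(f"pics/{n}0.png",im[:,:,::-1]); c=optics.calibration(n); print(n,c)
print(manip.state())
E
```

```text
scene {'intrinsics': array([[511.7116,   0.    , 272.6772],
       [  0.    , 511.7116, 210.757 ],
       [  0.    ,   0.    ,   1.    ]]), 'D': array([0.0067, 0.    , 0.    , 0.    , 0.    ]), 'eye': array([ 0.0675, -0.8542,  1.1344]), 'attitude': array([ 0.9072, -0.2236,  0.0767, -0.3481])}
top {'intrinsics': array([[413.8942,   0.    , 279.3488],
       [  0.    , 413.8942, 207.27  ],
       [  0.    ,   0.    ,   1.    ]]), 'D': array([-0.0118,  0.    ,  0.    ,  0.    ,  0.    ]), 'eye': array([ 0.3696, -0.009 ,  1.0779]), 'attitude': array([ 0.7071, -0.705 ,  0.0307, -0.0452])}
{'clock': 0.1, 'joint_positions': array([-1.3751,  0.2212,  1.5275, -0.    ,  1.3947, -0.1261]), 'joint_vel': array([-0.0003, -0.0015, -0.0028, -0.    , -0.0001, -0.0001]), 'effort': array([  0.0012, -49.5943, -38.8518,   0.0702,   0.0515,  -0.    ]), 'position': array([ 0.1976, -0.5924,  0.2215]), 'tool_rot': array([ 0.9871,  0.1602, -0.    , -0.0009]), 'wrist_force': array([ 0.2372,  0.0494, -0.4144]), 'wrist_torque': array([0.0563, 0.0455, 0.033 ]), 'finger_gap': 0.08711338175734192}
```

View pics/scene0.png

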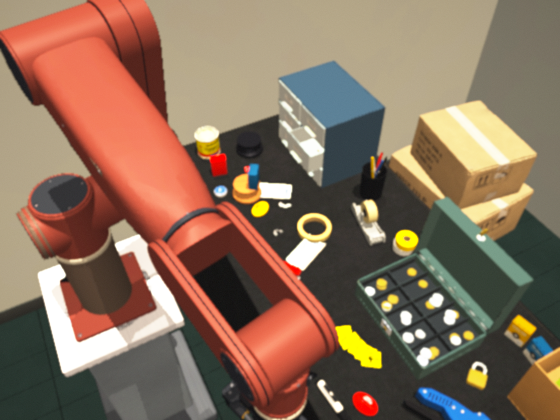

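View pics/top0.png

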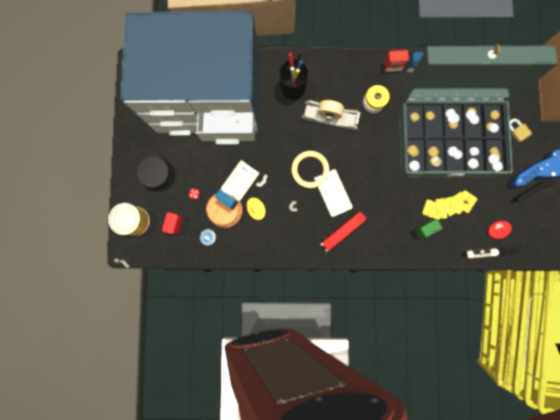

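Scene: the wooden stand is at about (246,188) with a blue carton at (253,176). In the top view the stand is at (224,210) and the carton at (227,200). The other round stands, yellow at (129,219) and black at (153,172), aren't wooden. The red carton at (172,223) isn't meant either. I'll confirm this in an enlarged crop.

```bash
cat > h.py <<'E'
import cv2, numpy as np
from cell import manip, optics
from scipy.spatial.transform import Rotation as R
np.set_printoptions(precision=4,suppress=True)
def ray(n,p):
    c=optics.calibration(n)
    u=cv2.undistortPoints(np.array(p,float).reshape(-1,1,2),c['intrinsics'],c['D']).reshape(-1,2)
    d=np.c_[u,np.ones(len(u))]@R.from_quat(c['attitude']).as_matrix().T
    return c['eye'],d
def plane(n,p,z):
    e,d=ray(n,p); return e+d*((z-e[2])/d[:,2])[:,None]
def tri(p1,p2):
    e1,d1=ray('scene',p1);e2,d2=ray('top',p2);o=[]
    for a,b in zip(d1,d2):
        s=np.linalg.lstsq(np.c_[a,-b],e2-e1,rcond=None)[0]
        x,y=e1+a*s[0],e2+b*s[1]; o.append(np.r_[(x+y)/2,np.linalg.norm(x-y)])
    return np.array(o)
def proj(n,P):
    c=optics.calibration(n);M=R.from_quat(c['attitude']).as_matrix().T
    return cv2.projectPoints(np.array(P,float).reshape(-1,3),cv2.Rodrigues(M)[0],-M@c['eye'],c['intrinsics'],c['D'])[0].reshape(-1,2)
E
python3 - <<'E'
from h import *
a=cv2.imread('pics/scene0.png')[135:225,190:310];b=cv2.imread('pics/top0.png')[150:240,150:270]
z=lambda i:cv2.resize(i,(400*2,600) if 0 else (800,600),interpolation=cv2.INTER_CUBIC)
cv2.imwrite('pics/c.png',np.hstack([cv2.resize(i,(400,300),interpolation=cv2.INTER_CUBIC) for i in(a,b)]))
for n,o in(('scene0',(190,135)),('top0',(150,150))):
    im=cv2.imread(f'pics/{n}.png');h=cv2.cvtColor(im,cv2.COLOR_BGR2HSV)
    x,y=o;s=h[y:y+90,x:x+120]
    for nm,lo,hi in(('blue',(95,120,40),(118,255,255)),('wood',(5,110,80),(19,255,255))):
        m=cv2.inRange(s,lo,hi);cs=cv2.findContours(m,0,1)[0]
        for c in cs:
            if cv2.contourArea(c)>40: print(n,nm,cv2.contourArea(c),np.array(cv2.boundingRect(c))+[x,y,0,0],cv2.fitEllipse(c),(cv2.minAreaRect(c)))
E
```

```text
scene0 blue 176.5 [249 163  10  26] ((63.709476470947266, 39.11867904663086), (8.927557945251465, 27.121252059936523), 2.8121721744537354) ((63.5, 40.5), (25.0, 9.0), 90.0)
scene0 wood 586.0 [232 173  29  32] ((55.14791488647461, 54.7806510925293), (27.259443283081055, 32.238948822021484), 145.44876098632812) ((56.0, 53.5), (31.0, 28.0), 90.0)
scene0 wood 1279.5 [190 159  62  66] ((21.629552841186523, 64.94284057617188), (48.41397476196289, 71.38679504394531), 135.015625) ((30.499996185302734, 56.49999237060547), (60.99999237060547, 64.99998474121094), -0.0)
scene0 wood 76.0 [197 146  24  14] ((18.475744247436523, 14.138259887695312), (16.454605102539062, 22.747962951660156), 76.041259765625) ((19.182567596435547, 18.424772262573242), (10.923001289367676, 23.85926055908203), 80.13418579101562)
top0 blue 136.0 [217 190  19  17] ((75.29149627685547, 48.734947204589844), (8.016861915588379, 23.207435607910156), 125.97021484375) ((75.03845977783203, 48.69230270385742), (20.80125617980957, 7.76580286026001), 33.690067291259766)
top0 wood 728.0 [205 196  38  32] ((73.25035858154297, 62.08501434326172), (30.048696517944336, 37.99777603149414), 102.99737548828125) ((73.11538696289062, 62.92308044433594), (37.45818328857422, 29.221303939819336), 11.309932708740234)
```

View pics/c.png

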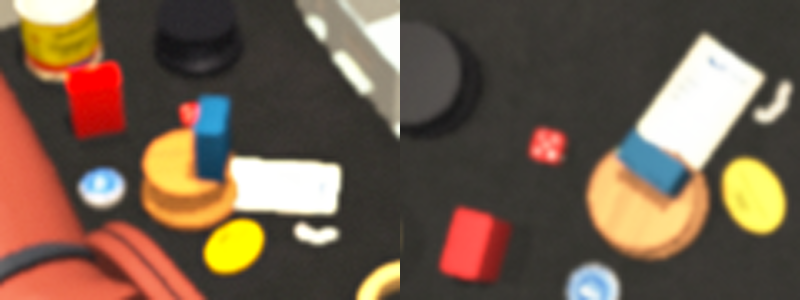

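Confirmed: the blue carton stands on the wooden stand near its far edge, and the red carton and black and yellow rounds are decoys. Next, a 10× crop for the corner pixels.

```bash
python3 - <<'E'
from h import *
def tile(n,x,y,w=40,h=50):
    t=cv2.resize(cv2.imread(f'pics/{n}.png')[y:y+h,x:x+w],None,fx=10,fy=10,interpolation=cv2.INTER_CUBIC)
    for k in range(0,w,5): cv2.putText(t,str(x+k),(k*10+5,495),0,.35,(0,255,255),1);cv2.line(t,(k*10+5,480),(k*10+5,485),(0,255,255),1)
    for k in range(0,h,5): cv2.putText(t,str(y+k),(0,k*10+5),0,.35,(0,255,255),1)
    return t
cv2.imwrite('pics/z.png',np.hstack([tile('scene0',228,160),tile('top0',204,186)]))
E
```

```text
(no output)
```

View pics/z.png

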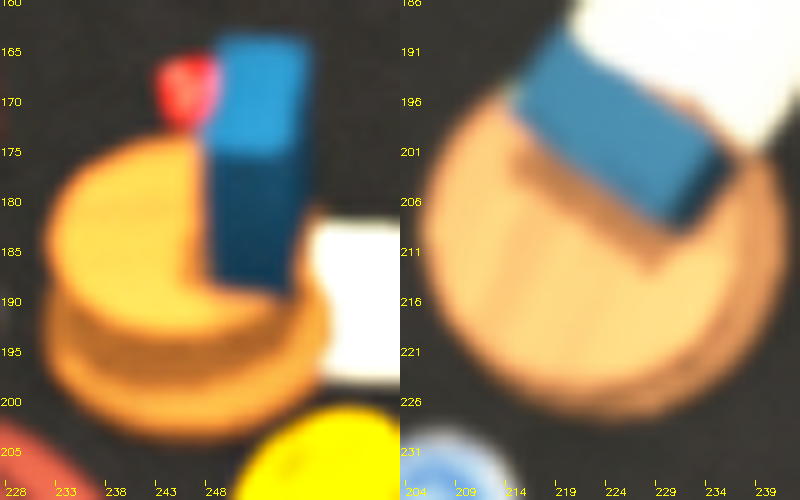

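```bash
python3 - <<'E'
from h import *
T=np.array([[114,98],[166,25],[318,143],[262,213]])/10+[203.5,185.5]
S=np.array([[220,35],[312,42],[295,155],[207,150]])/10+[227.5,159.5]
print('tri',tri(S,T))
for n,p in(('top',T),('scene',S)):
    w=plane(n,p,.107)[:,:2];d=w[2]-w[1]+w[3]-w[0];print(n,w.mean(0),'L',np.linalg.norm(w[1:3]-w[[0,3]],axis=1),np.linalg.norm(w[2]-w[1]),np.linalg.norm(w[3]-w[0]),'long dir',np.degrees(np.arctan2(d[1],d[0])))
print('foot scene',plane('scene',np.array([[210,282],[290,297]])/10+[227.5,159.5],.045),'foot D top',plane('top',[[204+28,186+23.5]],.045))
print('stand top from top',plane('top',[[222.1,207.7]],.045))
# scene: fit circle r=.04 to rim points
rim=np.array([[45,235],[60,190],[100,150],[150,136],[65,285],[100,317],[140,333],[180,335],[220,325]])/10+[227.5,159.5]
rt=np.array([[25,235],[40,160],[80,105],[35,285],[65,335],[110,368],[160,383],[200,383]])/10+[203.5,185.5]
for n,p in(('scene',rim),('top',rt)):
    w=plane(n,p,.045)[:,:2];A=np.c_[2*w,np.ones(len(w))];s=np.linalg.lstsq(A,(w**2).sum(1),rcond=None)[0];print(n,s[:2],'r',np.sqrt(s[2]+s[:2]@s[:2]))
    from scipy.optimize import least_squares
    print(least_squares(lambda c:np.hypot(*(w-c).T)-.04,s[:2]).x)
E
```

```text
tri [[0.5004 0.1643 0.1101 0.0036]
 [0.521  0.1518 0.1078 0.0022]
 [0.495  0.1148 0.105  0.0061]
 [0.4761 0.1287 0.1043 0.0014]]
top [0.4974 0.1402] L [0.0213 0.0212] 0.04631077955904886 0.045034872204436076 long dir -127.52913595328167
scene [0.4988 0.1396] L [0.0273 0.0255] 0.04750422754878036 0.04838541271185401 long dir -121.10733239246848
foot scene [[0.4769 0.1339 0.045 ]
 [0.4952 0.117  0.045 ]] foot D top [[0.4751 0.1315 0.045 ]]
stand top from top [[0.4796 0.1565 0.045 ]]
scene [0.48   0.1571] r 0.042975438970102496
[0.4763 0.1576]
top [0.479  0.1571] r 0.040348813426720906
[0.4788 0.1575]
```

Stand centre is about (0.479, 0.157), and the carton is at about (0.498, 0.140) with its top at 0.105–0.110 m (expected 0.107). Its thin axis runs at about −35°, so it needs roughly one 25 mm push along 145°. I'll travel above the far side with tool x at 145°.

```bash
cat > plan.py <<'E'
import sys; from h import *
# args: x y z yaw_deg nrows  -> rows in tool axes
def plan(x,y,z,yaw,n):
    s=manip.state();p=s['position'];M=R.from_quat(s['tool_rot']).as_matrix();y0=np.arctan2(M[1,0],M[0,0])
    d=(np.array([x,y,z])-p)*1000/n;dy=(np.radians(yaw)-y0+np.pi)%(2*np.pi)-np.pi
    for k in range(n):
        a=y0+dy*k/n;c,q=np.cos(a),np.sin(a)
        print('{"x":%.1f,"y":%.1f,"z":%.1f,"turn":%.3f}'%(c*d[0]+q*d[1],q*d[0]-c*d[1],-d[2],-dy/n))
    print('at',p,np.degrees(y0),s['clock'],s['joint_positions'][5])
plan(*map(float,sys.argv[1:5]),int(sys.argv[5]))
E
python3 plan.py .536 .113 .20 145 22
```

```text
{"x":24.7,"y":-25.6,"z":1.0,"turn":-0.100}
{"x":27.2,"y":-22.9,"z":1.0,"turn":-0.100}
{"x":29.3,"y":-20.1,"z":1.0,"turn":-0.100}
{"x":31.2,"y":-17.1,"z":1.0,"turn":-0.100}
{"x":32.8,"y":-13.8,"z":1.0,"turn":-0.100}
{"x":34.0,"y":-10.5,"z":1.0,"turn":-0.100}
{"x":34.9,"y":-7.0,"z":1.0,"turn":-0.100}
{"x":35.4,"y":-3.5,"z":1.0,"turn":-0.100}
{"x":35.6,"y":0.1,"z":1.0,"turn":-0.100}
{"x":35.4,"y":3.6,"z":1.0,"turn":-0.100}
{"x":34.8,"y":7.2,"z":1.0,"turn":-0.100}
{"x":33.9,"y":10.6,"z":1.0,"turn":-0.100}
{"x":32.7,"y":14.0,"z":1.0,"turn":-0.100}
{"x":31.1,"y":17.2,"z":1.0,"turn":-0.100}
{"x":29.3,"y":20.2,"z":1.0,"turn":-0.100}
{"x":27.1,"y":23.0,"z":1.0,"turn":-0.100}
{"x":24.7,"y":25.6,"z":1.0,"turn":-0.100}
{"x":22.0,"y":28.0,"z":1.0,"turn":-0.100}
{"x":19.0,"y":30.0,"z":1.0,"turn":-0.100}
{"x":15.9,"y":31.8,"z":1.0,"turn":-0.100}
{"x":12.7,"y":33.2,"z":1.0,"turn":-0.100}
{"x":9.3,"y":34.3,"z":1.0,"turn":-0.100}
at [ 0.1976 -0.5924  0.2215] 18.438158338877773 0.1 -0.12610935498710651
```

{"op": "jog_arm", "data": {
  "targets": [
    {"x":25,"y":-26,"z":1,"turn":-0.1},
    {"x":27,"y":-23,"z":1,"turn":-0.1},
    {"x":29,"y":-20,"z":1,"turn":-0.1},
    {"x":31,"y":-17,"z":1,"turn":-0.1},
    {"x":33,"y":-14,"z":1,"turn":-0.1},
    {"x":34,"y":-10,"z":1,"turn":-0.1},
    {"x":35,"y":-7,"z":1,"turn":-0.1},
    {"x":35,"y":-3,"z":1,"turn":-0.1},
    {"x":36,"y":0,"z":1,"turn":-0.1},
    {"x":35,"y":4,"z":1,"turn":-0.1}
  ],
  "gripper": -1,
  "newtons": 3
}}

```text
clock: 0.93
position: [0.3475, -0.2597, 0.205]
tool_rot: [0.779, 0.627, 0.001, -0.005]
wrist_force: [0.6, 0.1, -0.2]
finger_gap: 0.0285
```

```bash
python3 plan.py .536 .113 .20 145 13
```

```text
{"x":31.1,"y":8.0,"z":0.4,"turn":-0.090}
{"x":30.3,"y":10.8,"z":0.4,"turn":-0.090}
{"x":29.2,"y":13.5,"z":0.4,"turn":-0.090}
{"x":27.8,"y":16.1,"z":0.4,"turn":-0.090}
{"x":26.3,"y":18.5,"z":0.4,"turn":-0.090}
{"x":24.5,"y":20.8,"z":0.4,"turn":-0.090}
{"x":22.5,"y":22.9,"z":0.4,"turn":-0.090}
{"x":20.3,"y":24.9,"z":0.4,"turn":-0.090}
{"x":18.0,"y":26.6,"z":0.4,"turn":-0.090}
{"x":15.5,"y":28.1,"z":0.4,"turn":-0.090}
{"x":12.9,"y":29.4,"z":0.4,"turn":-0.090}
{"x":10.2,"y":30.5,"z":0.4,"turn":-0.090}
{"x":7.4,"y":31.3,"z":0.4,"turn":-0.090}
at [ 0.3475 -0.2597  0.205 ] 77.63735283972044 0.9333 -0.6108345245076398
```

{"op": "jog_arm", "data": {
  "targets": [
    {"x":31,"y":8,"z":0,"turn":-0.1},
    {"x":30,"y":11,"z":0,"turn":-0.1},
    {"x":29,"y":14,"z":0,"turn":-0.1},
    {"x":28,"y":17,"z":0,"turn":-0.1},
    {"x":26,"y":19,"z":0,"turn":-0.1},
    {"x":24,"y":22,"z":0,"turn":-0.1},
    {"x":21,"y":24,"z":0,"turn":-0.1},
    {"x":19,"y":26,"z":0,"turn":-0.1},
    {"x":16,"y":28,"z":0,"turn":-0.1},
    {"x":13,"y":29,"z":0,"turn":-0.1}
  ]
}}

```text
clock: 1.77
position: [0.4856, 0.0499, 0.2044]
tool_rot: [0.359, 0.933, 0.003, -0.005]
wrist_force: [0.5, -0.3, 0.6]
finger_gap: 0.0007
```

```bash
python3 plan.py .536 .113 .16 145 4
```

```text
{"x":1.2,"y":20.2,"z":11.1,"turn":-0.031}
{"x":0.6,"y":20.2,"z":11.1,"turn":-0.031}
{"x":-0.0,"y":20.2,"z":11.1,"turn":-0.031}
{"x":-0.7,"y":20.2,"z":11.1,"turn":-0.031}
at [0.4856 0.0499 0.2044] 137.92988239904437 1.7667 -0.9045873467027964
```

{"op": "jog_arm", "data": {
  "targets": [
    {"x":1,"y":20,"z":11,"turn":-0.03},
    {"x":0,"y":20,"z":11,"turn":-0.03},
    {"x":0,"y":20,"z":11,"turn":-0.03},
    {"x":0,"y":18,"z":11,"turn":-0.03},
    {"x":0,"y":0,"z":0},
    {"x":0,"y":0,"z":0}
  ]
}}

```text
invalid input
```

```bash
python3 plan.py .536 .113 .055 145 5; python3 - <<'E'
from h import *
T=optics.read_camera('top')[:,:,::-1][160:260,160:293];S=optics.read_camera('scene')[:,:,::-1][120:220,190:323]
cv2.imwrite('pics/a.png',np.hstack([cv2.resize(i,(400,300),interpolation=cv2.INTER_CUBIC) for i in(S,T)]))
E
```

```text
{"x":1.0,"y":16.1,"z":29.9,"turn":-0.025}
{"x":0.6,"y":16.1,"z":29.9,"turn":-0.025}
{"x":0.2,"y":16.2,"z":29.9,"turn":-0.025}
{"x":-0.2,"y":16.1,"z":29.9,"turn":-0.025}
{"x":-0.6,"y":16.1,"z":29.9,"turn":-0.025}
at [0.4856 0.0499 0.2044] 137.92988239904437 1.7667 -0.9045873467027964
```

View pics/a.png

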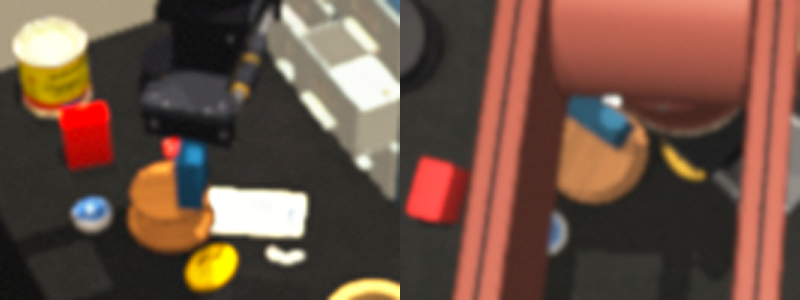

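The call was refused because some rows had no turn; resending. The picture shows that the carton and stand stay visible past the arm in both views.

{"op": "jog_arm", "data": {
  "targets": [
    {"x":1,"y":20,"z":11,"turn":-0.03},
    {"x":0,"y":20,"z":11,"turn":-0.03},
    {"x":0,"y":20,"z":11,"turn":-0.03},
    {"x":0,"y":18,"z":11,"turn":-0.03},
    {"x":0,"y":0,"z":0,"turn":0},
    {"x":0,"y":0,"z":0,"turn":0}
  ]
}}

```text
clock: 2.37
position: [0.5346, 0.1138, 0.1574]
tool_rot: [0.301, 0.954, 0.002, -0.006]
wrist_force: [-0.2, -0.6, 0.7]
finger_gap: 0.0008
```

```bash
python3 plan.py .536 .113 .052 145 4
```

```text
{"x":-0.4,"y":0.0,"z":26.4,"turn":-0.000}
{"x":-0.4,"y":0.0,"z":26.4,"turn":-0.000}
{"x":-0.4,"y":0.0,"z":26.4,"turn":-0.000}
{"x":-0.4,"y":0.0,"z":26.4,"turn":-0.000}
at [0.5346 0.1138 0.1574] 144.98261183703244 2.3667 -0.9025657000058183
```

{"op": "jog_arm", "data": {
  "targets": [
    {"x":-1,"y":0,"z":26,"turn":0},
    {"x":0,"y":0,"z":26,"turn":0},
    {"x":0,"y":0,"z":25,"turn":0},
    {"x":0,"y":0,"z":25,"turn":0},
    {"x":0,"y":0,"z":0,"turn":0},
    {"x":0,"y":0,"z":0,"turn":0}
  ]
}}

```text
clock: 2.87
position: [0.5349, 0.1075, 0.0568]
tool_rot: [0.306, 0.952, 0.002, -0.003]
wrist_force: [0.6, 0.4, 0.3]
finger_gap: 0.0005
```

```bash
python3 plan.py .4975 .144 .051 145 1;python3 - <<'E'
from h import *
T=optics.read_camera('top')[:,:,::-1][180:230,195:262];S=optics.read_camera('scene')[:,:,::-1][150:210,220:300]
cv2.imwrite('pics/b.png',np.hstack([cv2.resize(i,(400,300),interpolation=cv2.INTER_CUBIC) for i in(S,T)]))
E
```

```text
{"x":51.7,"y":7.8,"z":5.8,"turn":-0.011}
at [0.5349 0.1075 0.0568] 144.35503960961242 2.8667 -0.9022908033266791
```

View pics/b.png

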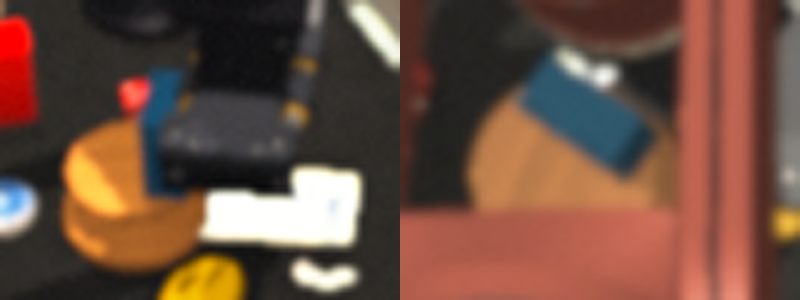

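The carton is undisturbed and the fingers are behind its far face. Next I align sideways, finish the descent and advance to just short of contact.

{"op": "jog_arm", "data": {
  "targets": [
    {"x":0,"y":4,"z":3,"turn":-0.01},
    {"x":4,"y":4,"z":3,"turn":0},
    {"x":5,"y":0,"z":0,"turn":0},
    {"x":5,"y":0,"z":0,"turn":0},
    {"x":4,"y":0,"z":0,"turn":0},
    {"x":0,"y":0,"z":0,"turn":0}
  ]
}}

```text
clock: 3.47
position: [0.5292, 0.1266, 0.0584]
tool_rot: [0.301, 0.954, 0.004, 0.002]
wrist_force: [-1.0, 0.3, 0.4]
finger_gap: 0.0001
```

```bash
python3 plan.py .4975 .144 .051 145 1
```

```text
{"x":35.9,"y":-3.9,"z":7.4,"turn":-0.001}
at [0.5292 0.1266 0.0584] 144.9625346858389 3.4667 -0.8771428999772322
```

{"op": "jog_arm", "data": {
  "targets": [
    {"x":0,"y":-2,"z":4,"turn":0},
    {"x":0,"y":-2,"z":4,"turn":0}
  ]
}}

```text
clock: 3.63
position: [0.5276, 0.1241, 0.0514]
tool_rot: [0.3, 0.954, 0.005, 0.004]
wrist_force: [-1.3, -0.7, 0.1]
finger_gap: 0.0006
```

```bash
python3 plan.py .4975 .144 .051 145 1
```

```text
{"x":36.1,"y":-1.0,"z":0.4,"turn":0.001}
at [0.5276 0.1241 0.0514] 145.05181010811322 3.6333 -0.883247118138038
```

{"op": "jog_arm", "data": {
  "targets": [
    {"x":0,"y":0,"z":0,"turn":0}
  ]
}}

```text
clock: 3.72
position: [0.5267, 0.1238, 0.0504]
tool_rot: [0.3, 0.954, 0.005, 0.003]
wrist_force: [-0.3, -0.0, 0.2]
finger_gap: 0.0007
```

```bash
python3 plan.py .4975 .144 .051 145 1
```

```text
{"x":35.5,"y":-0.2,"z":-0.6,"turn":0.001}
at [0.5267 0.1238 0.0504] 145.05779306651934 3.7167 -0.8835893390169546
```

{"op": "jog_arm", "data": {
  "targets": [
    {"x":2.5,"y":0,"z":0,"turn":0},
    {"x":2.5,"y":0,"z":0,"turn":0},
    {"x":2.5,"y":0,"z":0,"turn":0},
    {"x":2,"y":0,"z":0,"turn":0},
    {"x":2,"y":0,"z":0,"turn":0},
    {"x":2,"y":0,"z":0,"turn":0}
  ]
}}

```text
clock: 4.22
position: [0.5144, 0.1314, 0.0494]
tool_rot: [0.301, 0.954, 0.004, 0.002]
wrist_force: [0.9, 0.3, -0.4]
finger_gap: 0.0004
```

```bash
python3 plan.py .4975 .144 .051 145 1;python3 - <<'E'
from h import *
T=optics.read_camera('top')[:,:,::-1][180:230,195:262];S=optics.read_camera('scene')[:,:,::-1][150:210,220:300]
cv2.imwrite('pics/d.png',np.hstack([cv2.resize(i,(400,300),interpolation=cv2.INTER_CUBIC) for i in(S,T)]))
b=cv2.imread('pics/b.png').astype(int)[:,400:];d=cv2.imread('pics/d.png').astype(int)[:,400:]
for i in(b,d):
    m=((i[:,:,0]>i[:,:,2]+25)&(i[:,:,0]>60)).astype(np.uint8);c=max(cv2.findContours(m,0,1)[0],key=cv2.contourArea);print(cv2.minAreaRect(c),cv2.contourArea(c))
E
```

```text
{"x":21.1,"y":0.6,"z":-1.6,"turn":-0.000}
at [0.5144 0.1314 0.0494] 144.97222436989722 4.2167 -0.8654358353546759
((183.1639862060547, 112.70394897460938), (129.5704345703125, 56.03211975097656), 34.1769905090332) 6445.0Traceback (most recent call last):
  File "<stdin>", line 6, in <module>
ValueError: max() iterable argument is empty
```

{"op": "jog_arm", "data": {
  "targets": [
    {"x":2,"y":0,"z":-1,"turn":0},
    {"x":2,"y":0,"z":-1,"turn":0},
    {"x":2,"y":0,"z":-0.3,"turn":0},
    {"x":2,"y":0,"z":-0.3,"turn":0}
  ]
}}

```text
clock: 4.65
position: [0.5078, 0.1363, 0.0526]
tool_rot: [0.301, 0.954, 0.004, 0.003]
wrist_force: [-0.0, -1.0, 0.3]
finger_gap: 0.0006
```

```bash
python3 plan.py .4975 .144 .051 145 1;python3 - <<'E'
from h import *
T=optics.read_camera('top')[:,:,::-1][180:230,195:262];S=optics.read_camera('scene')[:,:,::-1][150:210,220:300]
cv2.imwrite('pics/e.png',np.hstack([cv2.resize(i,(400,300),interpolation=cv2.INTER_CUBIC) for i in(S,T)]))
E
```

```text
{"x":12.8,"y":0.4,"z":1.6,"turn":-0.000}
at [0.5078 0.1363 0.0526] 144.97999393034928 4.65 -0.854650932880571
```

View pics/e.png

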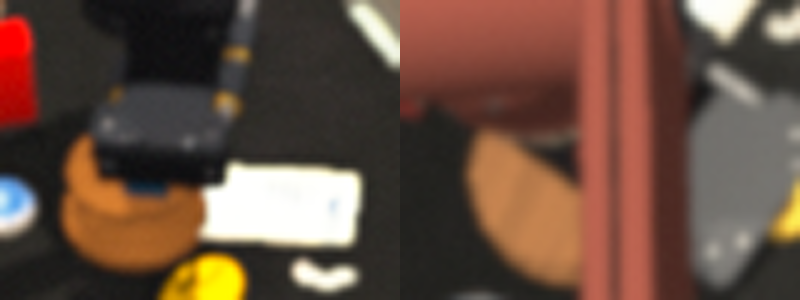

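The carton's foot has slid toward the centre in the scene view, by about 3.4 px, and it's still upright. I'll push a further 7 mm, back off and look.

{"op": "jog_arm", "data": {
  "targets": [
    {"x":2,"y":0,"z":1,"turn":0},
    {"x":2,"y":0,"z":0,"turn":0},
    {"x":2,"y":0,"z":0,"turn":0},
    {"x":1,"y":0,"z":0,"turn":0},
    {"x":0,"y":0,"z":0,"turn":0}
  ]
}}

```text
clock: 5.17
position: [0.5017, 0.1408, 0.0517]
tool_rot: [0.301, 0.954, 0.005, 0.003]
wrist_force: [0.9, -0.1, -0.0]
finger_gap: 0.0009
```

{"op": "jog_arm", "data": {
  "targets": [
    {"x":-10,"y":0,"z":0,"turn":0},
    {"x":-15,"y":0,"z":0,"turn":0},
    {"x":-10,"y":0,"z":-20,"turn":0},
    {"x":-5,"y":0,"z":-40,"turn":0},
    {"x":0,"y":0,"z":-40,"turn":0},
    {"x":-20,"y":-30,"z":-20,"turn":0},
    {"x":-20,"y":-35,"z":0,"turn":0},
    {"x":-20,"y":-35,"z":0,"turn":0},
    {"x":-20,"y":-35,"z":0,"turn":0},
    {"x":-20,"y":-35,"z":0,"turn":0}
  ]
}}

```text
clock: 6.0
position: [0.5279, -0.0867, 0.1777]
tool_rot: [0.295, 0.955, 0.004, 0.006]
wrist_force: [0.9, 0.2, 0.6]
finger_gap: 0.0004
```

```bash
cat > look.py <<'E'
import sys; from h import *
k=sys.argv[1]
for n in('scene','top'): cv2.imwrite(f'pics/{n}{k}.png',optics.read_camera(n)[:,:,::-1])
def tile(n,x,y,w=40,h=50):
    t=cv2.resize(cv2.imread(f'pics/{n}.png')[y:y+h,x:x+w],None,fx=10,fy=10,interpolation=cv2.INTER_CUBIC)
    for j in range(0,w,5): cv2.putText(t,str(x+j),(j*10+5,495),0,.35,(0,255,255),1)
    return t
cv2.imwrite(f'pics/z{k}.png',np.hstack([tile('scene'+k,228,160),tile('top'+k,204,186)]))
s=manip.state();print(s['position'],s['clock'])
E
python3 look.py 1
```

```text
[ 0.5278 -0.0907  0.1775] 6.1
```

View pics/z1.png

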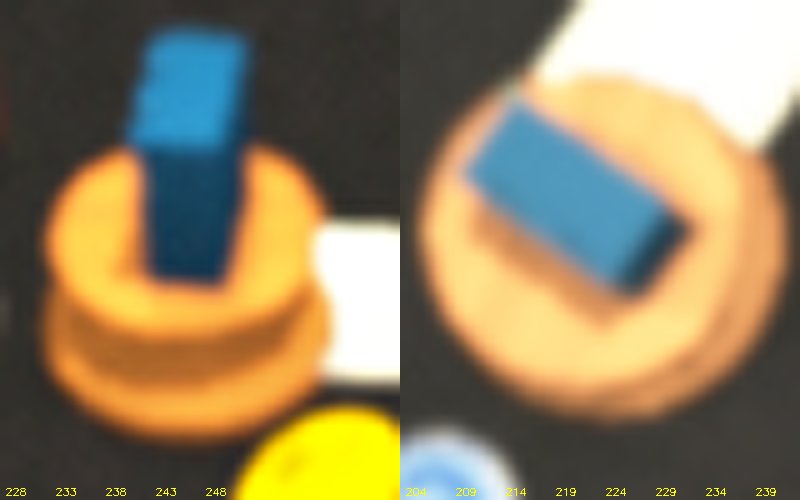

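```bash
python3 - <<'E'
from h import *
from scipy.optimize import least_squares
T=np.array([[65,172],[117,99],[272,206],[212,286]])/10+[203.5,185.5]
S=np.array([[148,30],[250,38],[232,145],[130,138]])/10+[227.5,159.5]
print('tri',tri(S,T), tri(S,T).mean(0))
for n,p in(('top',T),('scene',S)):
    w=plane(n,p,.107)[:,:2];d=w[2]-w[1]+w[3]-w[0];print(n,w.mean(0),'long dir',np.degrees(np.arctan2(d[1],d[0])))
F=plane('scene',np.array([[150,275],[225,285]])/10+[227.5,159.5],.045)[:,:2];f=plane('top',np.array([[235,300],[292,228]])/10+[203.5,185.5],.045)[:,:2]
u=np.array([np.cos(np.radians(55)),np.sin(np.radians(55))])
print('foot mid->centre',F.mean(0)+.023*u,f.mean(0)+.023*u)
rim=np.array([[45,235],[60,190],[100,150],[290,163],[318,200],[65,285],[100,317],[140,333],[180,335],[220,325]])/10+[227.5,159.5]
rt=np.array([[25,235],[40,160],[80,105],[195,75],[250,83],[35,285],[65,335],[110,368],[160,383],[200,383]])/10+[203.5,185.5]
for n,p in(('scene',rim),('top',rt)):
    w=plane(n,p,.045)[:,:2];c=least_squares(lambda c:np.hypot(*(w-c[:2]).T)-c[2],[.479,.157,.04]).x;print(n,'stand',c)
E
```

```text
tri [[0.4826 0.1755 0.1108 0.0039]
 [0.5046 0.1627 0.1074 0.0049]
 [0.4798 0.1252 0.1072 0.0064]
 [0.4578 0.1399 0.1081 0.0002]] [0.4812 0.1508 0.1084 0.0038]
top [0.4805 0.1514] long dir -125.813798293974
scene [0.4827 0.1519] long dir -122.01037714892564
foot mid->centre [0.4845 0.1567] [0.4822 0.1556]
scene stand [0.4792 0.1572 0.0425]
top stand [0.4784 0.1578 0.0397]
```

Two views give the carton at about (0.482, 0.153) and the stand at (0.479, 0.1575). The stand hasn't moved, and about 5 mm along the same push direction remains, with about 1 mm of sideways error. I'll go back for one more push, stopping the TCP near (0.4975, 0.144).

```bash
python3 plan.py .533 .119 .16 145 8
```

```text
{"x":14.4,"y":21.9,"z":2.2,"turn":0.000}
{"x":14.4,"y":21.9,"z":2.2,"turn":0.000}
{"x":14.4,"y":21.9,"z":2.2,"turn":0.000}
{"x":14.4,"y":21.9,"z":2.2,"turn":0.000}
{"x":14.5,"y":21.9,"z":2.2,"turn":0.000}
{"x":14.5,"y":21.9,"z":2.2,"turn":0.000}
{"x":14.5,"y":21.9,"z":2.2,"turn":0.000}
{"x":14.5,"y":21.9,"z":2.2,"turn":0.000}
at [ 0.5278 -0.0907  0.1775] 145.22415266726463 6.1 -1.2868997276363061
```

{"op": "jog_arm", "data": {
  "targets": [
    {"x":14,"y":22,"z":2,"turn":0},
    {"x":14,"y":22,"z":2,"turn":0},
    {"x":14,"y":22,"z":2,"turn":0},
    {"x":14,"y":22,"z":2,"turn":0},
    {"x":14,"y":22,"z":2,"turn":0},
    {"x":14,"y":22,"z":2,"turn":0},
    {"x":14,"y":22,"z":2,"turn":0},
    {"x":8,"y":12,"z":2,"turn":0},
    {"x":0,"y":0,"z":0,"turn":0},
    {"x":0,"y":0,"z":0,"turn":0}
  ]
}}

```text
clock: 6.93
position: [0.5452, 0.1044, 0.162]
tool_rot: [0.306, 0.952, 0.003, 0.007]
wrist_force: [-0.4, -0.7, -1.2]
finger_gap: 0.0004
```

```bash
python3 plan.py .533 .119 .053 145 5
```

```text
{"x":3.7,"y":0.9,"z":21.8,"turn":-0.002}
{"x":3.7,"y":0.9,"z":21.8,"turn":-0.002}
{"x":3.7,"y":1.0,"z":21.8,"turn":-0.002}
{"x":3.7,"y":1.0,"z":21.8,"turn":-0.002}
{"x":3.7,"y":1.0,"z":21.8,"turn":-0.002}
at [0.5452 0.1044 0.162 ] 144.31847610857054 6.9333 -0.900947941551327
```

{"op": "jog_arm", "data": {
  "targets": [
    {"x":3,"y":1,"z":22,"turn":-0.01},
    {"x":3,"y":1,"z":22,"turn":0},
    {"x":3,"y":1,"z":22,"turn":0},
    {"x":3,"y":1,"z":20,"turn":0},
    {"x":3,"y":1,"z":15,"turn":0},
    {"x":0,"y":0,"z":0,"turn":0},
    {"x":0,"y":0,"z":0,"turn":0}
  ]
}}

```text
clock: 7.52
position: [0.5432, 0.1104, 0.0598]
tool_rot: [0.304, 0.953, 0.003, 0.011]
wrist_force: [1.0, -0.0, 0.5]
finger_gap: 0.0006
```

```bash
python3 plan.py .4975 .144 .051 145 1
```

```text
{"x":56.7,"y":0.9,"z":8.8,"turn":-0.006}
at [0.5432 0.1104 0.0598] 144.6421790090131 7.5167 -0.892229338905285
```

{"op": "jog_arm", "data": {
  "targets": [
    {"x":3,"y":0.5,"z":4,"turn":-0.005},
    {"x":4,"y":0.5,"z":3,"turn":0},
    {"x":5,"y":0,"z":2,"turn":0},
    {"x":5,"y":0,"z":0,"turn":0},
    {"x":5,"y":0,"z":0,"turn":0},
    {"x":5,"y":0,"z":0,"turn":0},
    {"x":3,"y":0,"z":0,"turn":0},
    {"x":0,"y":0,"z":0,"turn":0}
  ]
}}

```text
clock: 8.18
position: [0.5212, 0.1288, 0.0548]
tool_rot: [0.302, 0.953, 0.004, 0.014]
wrist_force: [-0.7, -0.2, -0.3]
finger_gap: 0.0002
```

```bash
python3 plan.py .4975 .144 .051 145 1
```

```text
{"x":28.1,"y":-1.2,"z":3.8,"turn":-0.003}
at [0.5212 0.1288 0.0548] 144.8473835584365 8.1833 -0.8570639851827079
```

{"op": "jog_arm", "data": {
  "targets": [
    {"x":4,"y":-1,"z":2,"turn":0},
    {"x":4,"y":0,"z":2,"turn":0},
    {"x":4,"y":0,"z":0,"turn":0},
    {"x":4,"y":0,"z":0,"turn":0},
    {"x":0,"y":0,"z":0,"turn":0}
  ]
}}

```text
clock: 8.6
position: [0.5063, 0.1383, 0.0503]
tool_rot: [0.302, 0.953, 0.004, 0.015]
wrist_force: [-0.9, -0.1, -0.5]
finger_gap: 0.0001
```

```bash
python3 plan.py .4975 .144 .051 145 1
```

```text
{"x":10.5,"y":-0.4,"z":-0.7,"turn":-0.002}
at [0.5063 0.1383 0.0503] 144.87593936335824 8.6 -0.8355378732147453
```

Contact should come in about 5 mm, so I go slowly from here.

{"op": "jog_arm", "data": {
  "targets": [
    {"x":1.5,"y":0,"z":-0.5,"turn":0},
    {"x":1.5,"y":0,"z":-0.2,"turn":0},
    {"x":1.5,"y":0,"z":-0.2,"turn":0},
    {"x":1.5,"y":0,"z":-0.2,"turn":0},
    {"x":1.5,"y":0,"z":-0.2,"turn":0},
    {"x":1,"y":0,"z":0,"turn":0}
  ]
}}

```text
clock: 9.1
position: [0.4992, 0.1435, 0.0517]
tool_rot: [0.302, 0.953, 0.004, 0.015]
wrist_force: [-0.5, 0.1, 0.1]
finger_gap: 0.0004
```

```bash
python3 plan.py .4975 .144 .051 145 1
```

```text
{"x":1.7,"y":-0.6,"z":0.7,"turn":-0.002}
at [0.4992 0.1435 0.0517] 144.87272262657402 9.1 -0.8228710884399043
```

{"op": "jog_arm", "data": {
  "targets": [
    {"x":1.5,"y":0,"z":0,"turn":0},
    {"x":0.5,"y":0,"z":0,"turn":0},
    {"x":0,"y":0,"z":0,"turn":0}
  ]
}}

```text
clock: 9.35
position: [0.4973, 0.1448, 0.0517]
tool_rot: [0.302, 0.953, 0.004, 0.015]
wrist_force: [-0.1, 0.8, -0.2]
finger_gap: 0.0007
```

{"op": "jog_arm", "data": {
  "targets": [
    {"x":-5,"y":0,"z":0,"turn":0},
    {"x":-15,"y":0,"z":0,"turn":0},
    {"x":-15,"y":0,"z":-20,"turn":0},
    {"x":-10,"y":0,"z":-40,"turn":0},
    {"x":0,"y":0,"z":-40,"turn":0},
    {"x":-20,"y":-30,"z":-20,"turn":0},
    {"x":-20,"y":-35,"z":0,"turn":0},
    {"x":-20,"y":-35,"z":0,"turn":0},
    {"x":-20,"y":-35,"z":0,"turn":0},
    {"x":-20,"y":-35,"z":0,"turn":0}
  ]
}}

```text
clock: 10.18
position: [0.5241, -0.0838, 0.1808]
tool_rot: [0.296, 0.955, 0.004, 0.019]
wrist_force: [0.9, -0.5, -0.2]
finger_gap: 0.0005
```

```bash
python3 look.py 2
```

```text
[ 0.524  -0.0878  0.1807] 10.2833
```

View pics/z2.png

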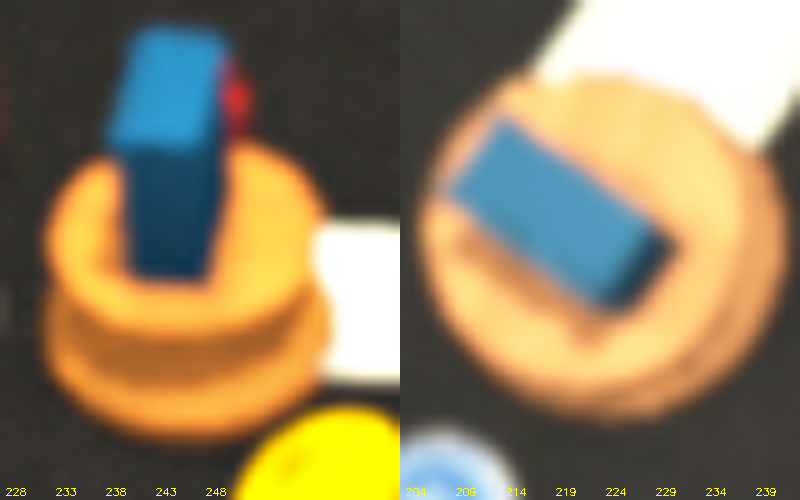

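```bash
python3 - <<'E'
from h import *
T=np.array([[48,191],[103,119],[256,227],[196,304]])/10+[203.5,185.5]
S=np.array([[132,27],[230,36],[214,147],[110,141]])/10+[227.5,159.5]
t=tri(S,T);print('tri',t.mean(0))
c=np.array([.479,.1575]);u=np.array([np.cos(np.radians(55)),np.sin(np.radians(55))]);n=np.array([u[1],-u[0]])
F=plane('scene',np.array([[130,273],[207,283]])/10+[227.5,159.5],.045)[:,:2].mean(0)+.023*u;f=plane('top',np.array([[222,315],[275,245]])/10+[203.5,185.5],.045)[:,:2].mean(0)+.023*u
for nm,q in(('tri',t.mean(0)[:2]),('top',plane('top',T,.107)[:,:2].mean(0)),('scene',plane('scene',S,.107)[:,:2].mean(0)),('footS',F),('footT',f)):
    print(nm,q,'n,u mm',(q-c)@n*1e3,(q-c)@u*1e3)
for nm,d in(('scene','scene'),('top','top')):
    a=cv2.imread(f'pics/{nm}0.png').astype(int);b=cv2.imread(f'pics/{nm}2.png').astype(int)
E
```

```text
tri [0.4768 0.1546 0.1072 0.0038]
tri [0.4768 0.1546] n,u mm -0.1576079128988194 -3.6311092995350265
top [0.4758 0.155 ] n,u mm -1.2108103612699601 -3.8407550182605505
scene [0.4779 0.1545] n,u mm 0.817885468349553 -3.058544084201927
footS [0.4799 0.1601] n,u mm -0.7572558653096869 2.652348924003678
footT [0.4782 0.1593] n,u mm -1.7296797223403981 1.0129127486723069
```

```bash
python3 - <<'E'
from h import *
c=np.array([.479,.1575]);a=np.radians(55);u=np.array([np.cos(a),np.sin(a)]);n=np.array([u[1],-u[0]])
for nm,o in(('top',[203.5,185.5]),('scene',[227.5,159.5])):
    for z in(.107,.045):
        P=[np.r_[c+s*.023*u+t*.013*n,z] for s,t in((1,-1),(1,1),(-1,1),(-1,-1))]
        print(nm,z,((proj(nm,P)-o)*10).round().tolist())
    print('rim L/R/T/B',((proj(nm,[np.r_[c+.04*np.array(v),.045] for v in((0,0),(0,1),(0,-1),(1,0),(-1,0))])-o)*10).round().tolist())
    print('base',((proj(nm,[np.r_[c+.045*np.array(v),0] for v in((0,1),(0,-1),(1,0),(-1,0))])-o)*10).round().tolist())
E
```

```text
top 0.107 [[30.0, 186.0], [95.0, 97.0], [251.0, 208.0], [187.0, 297.0]]
top 0.045 [[78.0, 214.0], [139.0, 130.0], [286.0, 235.0], [225.0, 319.0]]
rim L/R/T/B [[182.0, 224.0], [24.0, 224.0], [341.0, 225.0], [185.0, 67.0], [179.0, 383.0]]
base [[39.0, 242.0], [380.0, 243.0], [212.0, 73.0], [206.0, 414.0]]
scene 0.107 [[140.0, 23.0], [227.0, 30.0], [201.0, 138.0], [113.0, 131.0]]
scene 0.045 [[153.0, 173.0], [237.0, 180.0], [213.0, 288.0], [126.0, 281.0]]
rim L/R/T/B [[182.0, 230.0], [126.0, 148.0], [240.0, 315.0], [302.0, 186.0], [61.0, 275.0]]
base [[129.0, 242.0], [255.0, 429.0], [322.0, 284.0], [57.0, 384.0]]
```

```bash
python3 - <<'E'
from h import *
c=np.array([.479,.1575]);a=np.radians(55);u=np.array([np.cos(a),np.sin(a)]);n=np.array([u[1],-u[0]])
t=tri(np.array([[130,273],[207,283]])/10+[227.5,159.5],np.array([[222,315],[275,245]])/10+[203.5,185.5])
print(t,(t.mean(0)[:2]+.023*u-c)@np.c_[n,u]*1e3)
# intensity profile along scene end-face mid, and along u axis in top
g=cv2.imread('pics/scene2.png');print(g[170:196,245].tolist())
h=cv2.imread('pics/top2.png')
c0,c1=proj('top',[np.r_[c-.0*u,.045],np.r_[c-.04*u,.045]])
for k in np.linspace(0,1,21): print(round(k*40),cv2.getRectSubPix(h,(1,1),tuple(map(float,c0+(c1-c0)*k)))[0,0].tolist(),end=' ')
c0,c1=proj('top',[np.r_[c+.01*u,.107],np.r_[c+.04*u,.107]]);print()
for k in np.linspace(0,1,16): print(round(10+k*30),cv2.getRectSubPix(h,(1,1),tuple(map(float,c0+(c1-c0)*k)))[0,0].tolist(),end=' ')
c0,c1=proj('top',[np.r_[c-.01*u,.107],np.r_[c-.04*u,.107]]);print()
for k in np.linspace(0,1,16): print(round(10+k*30),cv2.getRectSubPix(h,(1,1),tuple(map(float,c0+(c1-c0)*k)))[0,0].tolist(),end=' ')
E
```

```text
[[0.4563 0.1465 0.0474 0.0007]
 [0.4747 0.1335 0.0458 0.002 ]] [-1.0492  0.9286]
[[207, 155, 46], [211, 157, 50], [209, 156, 46], [198, 148, 44], [163, 119, 37], [123, 88, 28], [102, 74, 24], [97, 71, 25], [96, 69, 24], [94, 68, 23], [94, 67, 23], [90, 65, 23], [88, 63, 22], [85, 63, 23], [83, 61, 21], [81, 58, 20], [78, 55, 19], [78, 63, 56], [78, 107, 171], [78, 167, 250], [78, 194, 255], [77, 197, 254], [66, 177, 252], [51, 135, 227], [41, 102, 175], [39, 99, 170]]
0 [188, 152, 80] 2 [188, 152, 80] 4 [188, 153, 80] 6 [188, 153, 80] 8 [188, 152, 79] 10 [184, 149, 79] 12 [172, 140, 74] 14 [150, 122, 64] 16 [119, 96, 52] 18 [92, 76, 45] 20 [78, 70, 57] 22 [78, 86, 101] 24 [89, 121, 165] 26 [105, 161, 226] 28 [117, 189, 246] 30 [124, 204, 253] 32 [127, 210, 254] 34 [128, 212, 254] 36 [127, 210, 254] 38 [121, 200, 252] 40 [108, 178, 243] 
10 [185, 150, 80] 12 [185, 150, 79] 14 [185, 151, 83] 16 [183, 154, 104] 18 [178, 165, 154] 20 [162, 176, 208] 22 [136, 175, 230] 24 [104, 146, 202] 26 [77, 109, 149] 28 [62, 76, 95] 30 [56, 62, 69] 32 [54, 58, 62] 34 [53, 58, 60] 36 [54, 59, 61] 38 [55, 60, 62] 40 [54, 59, 61] 
10 [187, 152, 80] 12 [188, 152, 80] 14 [188, 152, 80] 16 [188, 153, 80] 18 [188, 153, 80] 20 [187, 151, 79] 22 [181, 147, 78] 24 [165, 135, 71] 26 [136, 110, 58] 28 [103, 83, 46] 30 [83, 71, 49] 32 [77, 79, 84] 34 [84, 109, 146] 36 [101, 153, 215] 38 [115, 185, 244] 40 [123, 203, 253]
```

```bash
python3 - <<'E'
from cell import manip
s=manip.state();print(s['clock'],s['position']);print(manip.job_done())
E
```

```text
10.2833 [ 0.52397369 -0.087764    0.18071355]
the job is handed in; nothing more can be done
None
```

I pushed the blue carton to the middle of the wooden stand with two low, slow pushes of the closed fingertips against its far side. I then moved the hand clear and handed the job in at about 10.3 s of robot time.

**Final position:** the carton's centre is within about 1 mm of the stand's centre along the push. Along the carton's long side my measurements disagreed:
- The top face put it about 3.6 mm off toward −y.
- The foot edges put it about 1–2.6 mm off the other way.

My best estimate is about 2.5 mm off in all, and about 4 mm at worst, against the 6 mm limit. I left it there without a further nudge.

**Other checks:**
- **Upright:** the carton stood upright, with its top at about 0.107 m as expected.
- **Stand:** it measured within about 1 mm of its starting place after the first push. After the second I only compared pictures, where it looked unmoved.
- **Bystanders:** I didn't measure these. The die and pouch, which were in the close-up, looked untouched.
- **Forces:** wrist readings stayed within sensor noise, about 1 N.
- **Tool tilt:** the tool had drifted to about 0.03 rad of tilt by the second push. The carton still stood upright afterwards.

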